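# Fetch the terminal block from between the battery and the tape measure

## Task

The terminal block in the middle of the rack is hidden behind the thing at the front and boxed in between the battery and the tape measure: first clear both onto the grey side mat, standing upright, then lay the terminal block flat in the middle of the steel kit tray while they wait there. Then put the battery and the tape measure back upright on the rack, each in the very place where it stood and square to the rack as before. Leave the screwdriver, the hexagon key and the drill bit where they lie.

Things in the scene. Friction and masses are not known exactly. Their poses are not given: they have to be found in the camera images.
- tape_measure: yellow and black tape measure standing on the rack, 37 (its x) by 76 (its y) by 64 mm high, 0.24 kg; origin at the centre of its underside, z up; grasp across its x faces. One of it and the battery stands at the front of the rack (the robot's end), the other at the far end, the terminal block between them: remember which and where
- battery: black drill battery standing upright on the rack, 64 (its x) by 90 (its y) by 56 mm high (full-width body to 46 mm, narrower contact block 40 by 65 mm above), 0.38 kg; origin at the centre of its underside, z up; grasp it across its 64 mm
- terminal: light grey DIN-rail terminal block lying flat in the middle of the rack, between the two cheeks and between battery and tape measure, 42 (its x) by 44 (its y) by 8 mm thick; origin at the centre of its underside, z up; grasp it across its x once the way is clear: the battery stands only about 11 mm from it, the tape measure about 24 mm
- rack: fixed aluminium rack on a plywood board (top at z = 24 mm), 220 (x) by 120 (y) mm with black liner. Origin: centre of its underside, x along the row away from the robot. Things stand on the liner, 5 mm up, at about x = -64 (front), 0 (terminal block), 64 mm (far end), y = 0. Side rails 12 mm high, inner faces at y = +-54 mm; cheeks 20 mm high, y = +-30 to +-52, x = -23 to 23 mm, beside the terminal block
- mat: fixed flat grey mat, 220 (x) by 120 (y) by 3 mm, the side area; origin at the centre of its underside, z up, top 3 mm above it. It holds both things side by side along its x; each must stand with its centre over the mat
- kit_tray: fixed shallow open steel tray, 112 by 112 mm, 14 mm high, walls and floor 3 mm; origin at the centre of its underside, z up, inner floor 3 mm above it
- screwdriver: bystander: red and yellow screwdriver, 178 mm, lying along its y behind the work; origin at the centre of its underside
- hex_key: bystander: bare steel hexagon key, 114 mm, lying along its y behind the work; origin at the centre of its underside
- drill_bit: bystander: grey drill bit, 85 mm, lying along its y behind the work; origin at the centre of its underside

How it is judged (in metres and radians):
On the way, in this order (a step that is already met when the one before it is completed fails the run):
1. battery and tape measure both stand released and upright on the side mat (x of tape_measure in the frame of mat between -0.11 and 0.11 m and y of tape_measure in the frame of mat between -0.06 and 0.06 m and z of tape_measure in the frame of mat between -0.003 and 0.01 m and angle between each of tape_measure, battery's own z axis and vertical below 0.15 rad and contact force between each of tape_measure, battery and the fingers below 0.3 N and linear speed of each of tape_measure, battery below 0.02 m/s and x of battery in the frame of mat between -0.11 and 0.11 m and y of battery in the frame of mat between -0.06 and 0.06 m and z of battery in the frame of mat between -0.003 and 0.01 m), for 0.2 s.
2. terminal block lies flat and released in the middle of the kit tray, battery and tape measure still on the mat (all of step 1 and horizontal distance between terminal and kit_tray below 0.015 m and angle between terminal's own z axis and vertical below 0.12 rad and z of terminal in the frame of kit_tray between -0.003 and 0.01 m and contact force between terminal and the fingers below 0.3 N and linear speed of terminal below 0.02 m/s), for 0.2 s.
At the end, for the whole second after the job is handed in: The terminal block lies flat in the kit tray with its centre within 15 mm of the tray's centre; the battery and the tape measure each stand upright on the rack within 14 mm of where they stood at the start and within 0.2 rad of square to it; all released and at rest (horizontal distance between terminal and kit_tray below 0.015 m and angle between terminal's own z axis and vertical below 0.12 rad and z of terminal in the frame of kit_tray between -0.003 and 0.01 m and contact force between each of terminal, tape_measure, battery and the fingers below 0.3 N and linear speed of each of terminal, tape_measure, battery below 0.02 m/s and distance of each of tape_measure, battery from where it was at the start of the episode below 0.014 m and angle between each of tape_measure, battery's own z axis and vertical below 0.1 rad and angle between the x axis of each of tape_measure, battery and the x axis of rack, either way round below 0.2 rad); the robot touches nothing.
It fails at once if the screwdriver is moved more than 15 mm (distance of screwdriver from where it was at the start of the episode above 0.015 m).
It fails at once if the hexagon key is moved more than 15 mm (distance of hex_key from where it was at the start of the episode above 0.015 m).
It fails at once if the drill bit is moved more than 15 mm (distance of drill_bit from where it was at the start of the episode above 0.015 m).
It fails at once if the tape measure is tipped over (angle between tape_measure's own z axis and vertical above 0.6 rad).
It fails at once if the battery is tipped over (angle between battery's own z axis and vertical above 0.6 rad).
It also fails if it takes over 125 s, if anything falls off the work surface, if the arm or the gripper's body presses on something with over 40 N, if the wrist force passes 120 N, or if a joint passes its speed limit or range.

## Robot

A 6-joint arm with a two-finger parallel gripper is mounted at the origin on a cart in front of the work surface, level with it; the furniture and walls round the work are solid. World frame = base frame: x ahead of the robot, y to its left, z up, the work surface at z = 0. Lengths are in mm, angles in rad, forces in N, time in s.
With the tool pointing down it reaches from about 350 to 775 mm from the base axis. Payload 7.3 kg.
Tool frame: the origin (TCP) lies at the very end of the fingers, on their centre line; the grasp point (between the pads) lies bot.grip_point_offset behind it (bot.grip_point_offset is the distance from the TCP to the grasp point, in mm); z points along the fingers, y is the line along which they close (so a half turn about z gives the same grasp; the last joint's range is limited). The gripper opens to 92 mm and grips with 3 to 60 N. Pads are 19 mm wide; open, the fingers measure 130 mm over their backs; the gripper's body (75 mm by 190 mm) begins 47 mm behind the grasp point.
Start: joints at [-1.46, 0.342, 1.524, -0, 1.275, -0.146], TCP at [133.365, -507.798, 226.741] pointing down, gripper open.
Joint ranges: [-2.53, 2.53], [-0.77, 2.02], [0.04, 2.7], [-1, 4.14], [0.28, 2.66], [-3.11, 3.11]. Speed limits (rad/s): [2.57, 2.57, 3.14, 3.14, 3.14, 3.14].

## Interface

Orientations are given as [roll, pitch, yaw] about the fixed x, y, z axes, in that order (R = Rz(yaw) Ry(pitch) Rx(roll)).
In Python, from plant import bot gives the robot as it stands. The module is installed in compiled form; this text tells all that it offers.
- The arm moves only by the tool carry_out, never from a script. Its argument "plan" is a list of rows, each an object of numbers: "tx", "ty", "tz": the shift along the world's x, y, z in mm; "rx", "ry", "rz": the turn, a rotation vector about the world's x, y, z in rad. A call has 1 to 12 rows; each row shifts and turns the commanded pose from where the row before left it; what a row does not reach is not made up. A row lasts 1/10 s, in which the tool goes at most 50 mm and 8.59 degrees, less where a joint would pass 70% of its speed; a pose out of reach is approached as far as the arm can. A call with a gripper value outside its range is refused whole. "gripper" is the closure, from 0 (fully open) to 1 (shut), set as the call begins (left out, the last holds). The fingers move at their own pace and stop on an object; the grip force is fixed at half the most. Time passes only in rows, so rows that do not move let the fingers close. It gives the time, the measured TCP pose, the force, the opening and the grip force at its end, in the units of the state.
- bot.get_obs(): the state, without advancing time (a new reading comes with each control period).
- bot.capture(name): name is "scene" or "top"; returns the picture (480x640x3 uint8, red, green, blue); there is no depth.
- bot.camera_model(name): a dict with "camera_matrix" (3x3 intrinsics, pixels), "R" (3x3) and "t" (3): a world point X has camera coordinates R X + t. Camera axes: x right, y down, z forward; pixel columns grow to the right and rows downward; lengths in mm; the calibration is good to about 2 mm. A picture is of the moment at which its call begins. camera_model takes no time and is no camera call.
- bot.close_job(): hands the job in; it is judged then, once.
The state is a dict: "time": time; "joint_positions": joint angles; "dq": joint speeds; "tau": joint torques, N m; "tool_pos": TCP position; "tcp_rot": TCP orientation; "contact_force": force on the tool from outside, world axes, zero at the start; "moment": the same for the moment, N m; "grip_width": finger opening in mm; "finger_force": force on a finger pad.
Only numpy, scipy, OpenCV 4.12 (cv2) and the standard library are available. Lean on these libraries where they do the work, as an engineer would, in place of code of your own. Each camera call takes 0.05 s, during which the arm holds its last target. There are 200 camera calls.

## Working session

There is one attempt and no reset: what is moved stays moved. The work goes in short steps, Python scripts to look and compute and a tool call to move; the robot and the scene stay as the last step left them, time stands still between calls to the robot, and variables do not carry over. Pictures are saved under pics/ and viewed, at most 14 in all, crops included, and the job is handed in when it is done.

Besides the shell and the picture viewer there is one more tool, called after ">>>" in YAML: its name, and indented under it one key for each argument. carry_out: Moves the arm, as the interface text tells. Its arguments: {"type":"object","properties":{"plan":{"type":"array"},"gripper":{"type":"number"}},"required":["plan"]}

```bash
mkdir -p pics; python3 - <<'E'
from plant import bot
import cv2
for n in("top","scene"):
    cv2.imwrite(f"pics/{n}0.png",bot.capture(n)[:,:,::-1])
    m=bot.camera_model(n);print(n,m)
print(bot.get_obs(),bot.grip_point_offset)
E
```

```text
top {'camera_matrix': array([[533.56301952,   0.        , 328.03795526],
       [  0.        , 533.56301952, 247.64855626],
       [  0.        ,   0.        ,   1.        ]]), 'R': array([[ 0.01506576, -0.99982384,  0.01119456],
       [-0.99808172, -0.01571001, -0.05988389],
       [ 0.06004921, -0.01027088, -0.99814258]]), 't': array([-38.48034038, 572.68308961, 881.46423986])}
scene {'camera_matrix': array([[500.44094693,   0.        , 321.85601183],
       [  0.        , 500.44094693, 233.09131889],
       [  0.        ,   0.        ,   1.        ]]), 'R': array([[-0.76053168, -0.64928107,  0.00506498],
       [-0.43168344,  0.49979221, -0.75090423],
       [ 0.48501647, -0.57327292, -0.66039169]]), 't': array([398.23330126, 283.52573076, 675.12335519])}
{'time': 0.1, 'joint_positions': array([-1.46002449e+00,  3.42656797e-01,  1.52492211e+00,  3.38488679e-05,
        1.27541477e+00, -1.45998230e-01]), 'dq': array([ 0.00205201, -0.001665  , -0.00310129,  0.00102279, -0.00036072,
        0.00072821]), 'tau': array([ 1.27133346e-03, -4.32007027e+01, -2.44693798e+01,  7.18570291e-02,
        5.25679090e-02, -5.00313945e-05]), 'tool_pos': array([ 133.3193696 , -507.41094098,  226.11230525]), 'tcp_rot': array([-3.14021124e+00, -2.35846011e-04,  2.56760025e-01]), 'contact_force': array([-0.90686891,  0.02364092,  0.12523057]), 'moment': array([ 0.0250015 , -0.02228543,  0.00672015]), 'finger_force': 0.0, 'grip_width': 92.16408260292249} 18.8
```

View pics/top0.png

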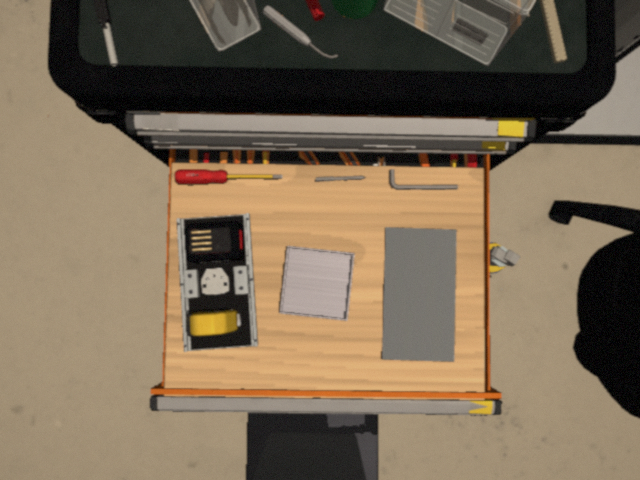

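View pics/scene0.png

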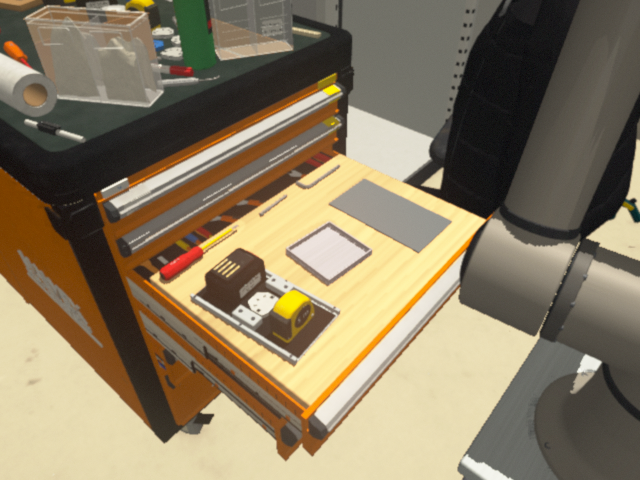

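The top view shows the tape measure at the front of the rack (215,322) and the battery at the far end (215,240), with the terminal between them (215,281). The tray is at (317,283) and the mat at (420,294). I'll zoom in to get accurate corners.

```bash
python3 - <<'E'
import cv2
i=cv2.imread("pics/top0.png")
cv2.imwrite("pics/c1.png",cv2.resize(i[205:357,165:265],None,fx=3.9,fy=3.9,interpolation=cv2.INTER_CUBIC))
cv2.imwrite("pics/c2.png",cv2.resize(i[220:370,270:470],None,fx=4,fy=4,interpolation=cv2.INTER_CUBIC))
E
```

```text
(no output)
```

View pics/c1.png

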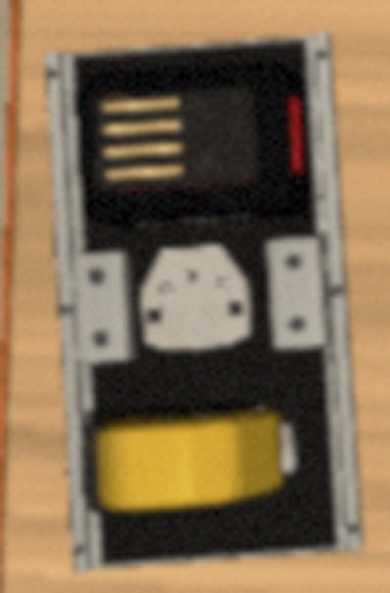

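View pics/c2.png

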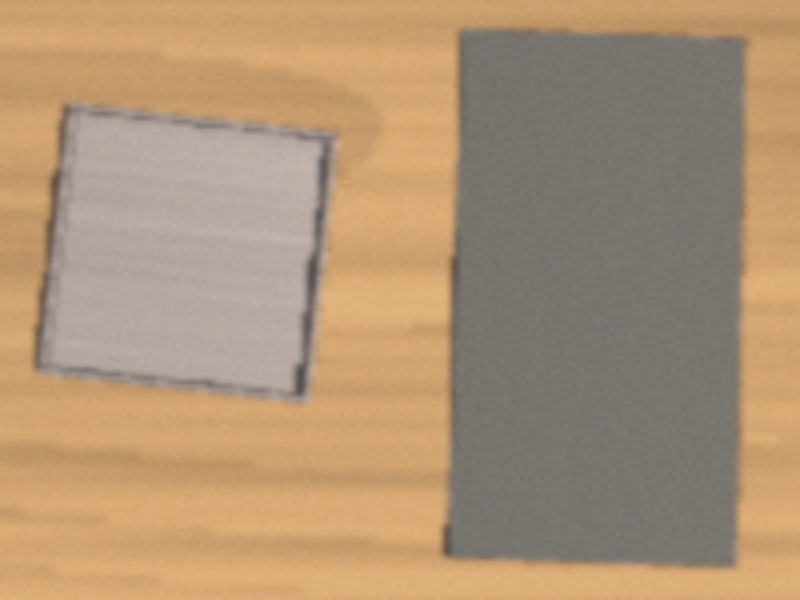

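The tape, battery, rack and mat corners are readable in both crops. I'll fit the poses, including height.

```bash
cat > h.py <<'E'
import numpy as np
from plant import bot
M={n:bot.camera_model(n) for n in("top","scene")}
def proj(n,X):
    m=M[n];c=np.atleast_2d(X)@m["R"].T+m["t"];p=c@m["camera_matrix"].T;return p[:,:2]/p[:,2:]
def ray(n,p,z):
    m=M[n];d=m["R"].T@np.linalg.solve(m["camera_matrix"],[p[0],p[1],1]);o=-m["R"].T@m["t"]
    return o+d*(z-o[2])/d[2]
E
python3 - <<'E'
from h import *
from scipy.optimize import least_squares
def c(p,s,o):return (np.array(p)+.5)/s-.5+np.array(o)
# order: image TL(+x,+y),TR(+x,-y),BR,BL
obj={'mat':(c([(460,30),(746,38),(735,566),(450,556)],4,(270,220)),110,60),
'tray':(c([(68,104),(338,132),(306,400),(38,371)],4,(270,220)),56,56),
'rack':(c([(48,54),(325,34),(358,548),(77,570)],3.9,(165,205)),110,60)}
for k,(p,a,b) in obj.items():
    L=np.array([(a,b,0),(a,-b,0),(-a,-b,0),(-a,b,0)])
    def W(q):
        s,co=np.sin(q[2]),np.cos(q[2]);return L@np.array([[co,-s,0],[s,co,0],[0,0,1]]).T+[q[0],q[1],q[3]]
    f=lambda q:(proj("top",W(q))-p).ravel()
    r=least_squares(f,[550,0,0,10],x_scale=[100,100,1,10]);print(k,r.x.round(3),'rms',np.sqrt(2*r.cost/8).round(2))
    for z in(3,14,27,38): print(z,proj("scene",W([*[least_squares(lambda q:f([*q,z]),[550,0,0]).x][0],z])).round(0).tolist())
# objects: crop px at height
for zb in(5,29):
  print(zb)
  for nm,p,z in(('bat front edge L',(86,215),46),('bat frontedge R',(306,220),46),('contact TL',(97,90),56),('contact TR',(255,90),56),('contact BL',(97,188),56),('contact BR',(255,185),56),('tape TL',(100,420),60),('tape TR',(278,408),60),('tape BL',(100,510),60),('tape BR',(280,495),60),('term T',(193,245),8),('term B',(193,352),8),('term L',(139,300),8),('term R',(253,296),8)):
    print(nm,ray("top",c(p,3.9,(165,205)),z+zb).round(1))
E
```

```text
mat [ 4.98516e+02 -1.83351e+02 -1.60000e-02  1.93380e+01] rms 0.26
3 [[331.0, 211.0], [366.0, 186.0], [453.0, 229.0], [420.0, 260.0]]
14 [[330.0, 207.0], [366.0, 182.0], [453.0, 225.0], [420.0, 257.0]]
27 [[329.0, 203.0], [365.0, 178.0], [454.0, 221.0], [420.0, 252.0]]
38 [[329.0, 199.0], [365.0, 174.0], [454.0, 217.0], [420.0, 248.0]]
tray [ 5.14493e+02 -1.13060e+01 -9.50000e-02  2.58050e+01] rms 0.26
3 [[287.0, 261.0], [330.0, 234.0], [372.0, 263.0], [329.0, 294.0]]
14 [[287.0, 257.0], [330.0, 230.0], [373.0, 258.0], [329.0, 290.0]]
27 [[286.0, 252.0], [330.0, 224.0], [373.0, 253.0], [330.0, 285.0]]
38 [[286.0, 247.0], [330.0, 220.0], [374.0, 249.0], [330.0, 280.0]]
rack [5.13591e+02 1.55679e+02 8.80000e-02 2.07490e+01] rms 0.19
3 [[191.0, 310.0], [240.0, 268.0], [339.0, 324.0], [295.0, 376.0]]
14 [[191.0, 305.0], [240.0, 263.0], [340.0, 319.0], [295.0, 371.0]]
27 [[191.0, 299.0], [240.0, 258.0], [342.0, 313.0], [296.0, 365.0]]
38 [[191.0, 293.0], [240.0, 252.0], [343.0, 308.0], [297.0, 360.0]]
5
bat front edge L [548.  198.6  51. ]
bat frontedge R [547.3 107.6  51. ]
contact TL [599.1 193.1  61. ]
contact TR [600.1 128.4  61. ]
contact BL [558.8 191.9  61. ]
contact BR [561.  127.4  61. ]
tape TL [464.6 186.8  65. ]
tape TR [470.5 115.   65. ]
tape BL [428.5 185.7  65. ]
tape BR [435.5 113.3  65. ]
term T [537.  161.7  13. ]
term B [491.  160.5  13. ]
term L [513.  184.3  13. ]
term R [515.4 135.3  13. ]
29
bat front edge L [547.2 192.5  75. ]
bat frontedge R [546.6 104.1  75. ]
contact TL [596.8 187.1  85. ]
contact TR [597.9 124.2  85. ]
contact BL [557.7 185.9  85. ]
contact BR [559.9 123.2  85. ]
tape TL [466.2 181.   89. ]
tape TR [471.9 111.2  89. ]
tape BL [431.  179.9  89. ]
tape BR [437.9 109.6  89. ]
term T [536.6 156.9  37. ]
term B [491.7 155.7  37. ]
term L [513.1 178.9  37. ]
term R [515.5 131.2  37. ]
```

Heights agree with a 24 mm board under everything (mat top 27, tray rim 38, liner 29). I'll get the final poses at those heights.

```bash
python3 - <<'E'
from h import *
def c(p,s,o):return (np.array(p)+.5)/s-.5+np.array(o)
for k,ps,s,o,z in(('mat',[(460,30),(746,38),(735,566),(450,556)],4,(270,220),27),('tray',[(68,104),(338,132),(306,400),(38,371)],4,(270,220),38),('rack',[(48,54),(325,34),(358,548),(77,570)],3.9,(165,205),36)):
    P=np.array([ray("top",c(p,s,o),z) for p in ps]);d=P[0]-P[3]+P[1]-P[2];yaw=np.arctan2(d[1],d[0])
    C=P.mean(0);print(k,C.round(1),yaw.round(3),np.linalg.norm(d)/2)
    if k=='rack':
        u=np.array([np.cos(yaw),np.sin(yaw),0]);
        for x in(-64,0,64):print(x,(C+x*u).round(1))
cc=lambda p,z:ray("top",c(p,3.9,(165,205)),z)
print('screw front px 281,183; key',ray("top",(230,184),24),ray("top",(420,190),24),ray("top",(345,180),24))
print('cabinet',ray("top",(320,152),24),'drawer sides',ray("top",(167,300),24),ray("top",(488,300),24),ray("top",(320,390),24))
E
```

```text
mat [ 498.7 -182.    27. ] -0.015 218.21173183336782
tray [514.6 -11.4  38. ] -0.099 110.09893422485716
rack [513.7 152.7  36. ] 0.088 216.63289043950303
-64 [449.9 147.1  36. ]
0 [513.7 152.7  36. ]
64 [577.4 158.3  36. ]
screw front px 281,183; key [677.37277247 136.79366088  24.        ] [ 672.6305448  -183.19170048   24.        ] [687.47965296 -56.45535142  24.        ]
cabinet [734.52012306 -13.56329709  24.        ] drawer sides [481.72755253 235.89700292  24.        ] [ 489.54157705 -297.69946812   24.        ] [337.95960166 -19.89665761  24.        ]
```

>>> carry_out:
  plan:
    - {"tx":33,"ty":20,"rz":0.14}
    - {"tx":33,"ty":20,"rz":0.14}
    - {"tx":33,"ty":20,"rz":0.14}
    - {"tx":33,"ty":20,"rz":0.14}
    - {"tx":33,"ty":20,"rz":0.14}
    - {"tx":33,"ty":20,"rz":0.14}
    - {"tx":33,"ty":20,"rz":0.14}
    - {"tx":33,"ty":20,"rz":0.14}
    - {"tx":12,"ty":43,"rz":0.07}
    - {"tx":12,"ty":43,"rz":0.07}
    - {"tx":12,"ty":43,"rz":0.07}
    - {"tx":12,"ty":43,"rz":0.07}
  gripper: 0

```text
invalid input at $.plan[0]: expected keys tx, ty, tz, rx, ry, rz
```

>>> carry_out:
  plan:
    - {"tx":33,"ty":20,"tz":0,"rx":0,"ry":0,"rz":0.14}
    - {"tx":33,"ty":20,"tz":0,"rx":0,"ry":0,"rz":0.14}
    - {"tx":33,"ty":20,"tz":0,"rx":0,"ry":0,"rz":0.14}
    - {"tx":33,"ty":20,"tz":0,"rx":0,"ry":0,"rz":0.14}
    - {"tx":33,"ty":20,"tz":0,"rx":0,"ry":0,"rz":0.14}
    - {"tx":33,"ty":20,"tz":0,"rx":0,"ry":0,"rz":0.14}
    - {"tx":33,"ty":20,"tz":0,"rx":0,"ry":0,"rz":0.14}
    - {"tx":33,"ty":20,"tz":0,"rx":0,"ry":0,"rz":0.14}
    - {"tx":12,"ty":43,"tz":0,"rx":0,"ry":0,"rz":0.07}
    - {"tx":12,"ty":43,"tz":0,"rx":0,"ry":0,"rz":0.07}
    - {"tx":12,"ty":43,"tz":0,"rx":0,"ry":0,"rz":0.07}
    - {"tx":12,"ty":43,"tz":0,"rx":0,"ry":0,"rz":0.07}
  gripper: 0

```text
time: 1.3
tool_pos: [445.4, -174.0, 226.4]
tcp_rot: [-3.141, -0.0, 1.659]
contact_force: [1.2, -0.2, -0.5]
grip_width: 92.3
finger_force: 0.0
```

>>> carry_out:
  plan:
    - {"tx":0,"ty":40,"tz":0,"rx":0,"ry":0,"rz":0}
    - {"tx":0,"ty":40,"tz":0,"rx":0,"ry":0,"rz":0}
    - {"tx":0,"ty":40,"tz":0,"rx":0,"ry":0,"rz":0}
    - {"tx":0,"ty":40,"tz":0,"rx":0,"ry":0,"rz":0}
    - {"tx":0,"ty":40,"tz":0,"rx":0,"ry":0,"rz":0}
    - {"tx":2,"ty":40,"tz":0,"rx":0,"ry":0,"rz":0}
    - {"tx":2,"ty":40,"tz":-20,"rx":0,"ry":0,"rz":0}
    - {"tx":2,"ty":40,"tz":-20,"rx":0,"ry":0,"rz":0}
    - {"tx":0,"ty":0,"tz":-30,"rx":0,"ry":0,"rz":0}
    - {"tx":0,"ty":0,"tz":-30,"rx":0,"ry":0,"rz":0}
    - {"tx":0,"ty":0,"tz":-15,"rx":0,"ry":0,"rz":0}
    - {"tx":0,"ty":0,"tz":0,"rx":0,"ry":0,"rz":0}
  gripper: 0.3

```text
time: 2.5
tool_pos: [449.6, 144.1, 109.5]
tcp_rot: [-3.136, 0.0, 1.657]
contact_force: [0.8, -0.9, 0.8]
grip_width: 64.8
finger_force: 0.0
```

```bash
python3 - <<'E'
from plant import bot
import cv2
a=bot.capture("scene")[:,:,::-1][190:390,150:410]
b=bot.capture("top")[:,:,::-1][190:390,120:380]
cv2.imwrite("pics/d1.png",cv2.resize(cv2.hconcat([a,b]),(800,308),interpolation=cv2.INTER_CUBIC))
E
```

```text
(no output)
```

View pics/d1.png

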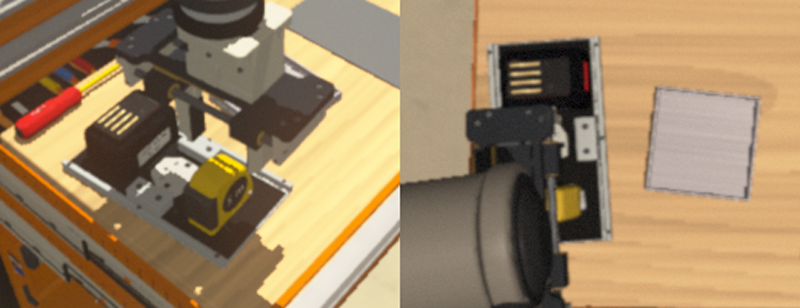

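The fingers straddle the tape measure squarely, so I'll descend and grip.

>>> carry_out:
  plan:
    - {"tx":1,"ty":0,"tz":-16,"rx":0,"ry":0,"rz":0}
    - {"tx":0,"ty":0,"tz":-16,"rx":0,"ry":0,"rz":0}
    - {"tx":0,"ty":0,"tz":-16,"rx":0,"ry":0,"rz":0}
    - {"tx":0,"ty":0,"tz":-10,"rx":0,"ry":0,"rz":0}
    - {"tx":0,"ty":0,"tz":-6,"rx":0,"ry":0,"rz":0}
    - {"tx":0,"ty":0,"tz":0,"rx":0,"ry":0,"rz":0}
    - {"tx":0,"ty":0,"tz":0,"rx":0,"ry":0,"rz":0}

```text
time: 3.3
tool_pos: [452.9, 144.3, 48.4]
tcp_rot: [3.14, -0.0, 1.657]
contact_force: [0.8, -0.4, 0.7]
grip_width: 64.1
finger_force: 0.0
```

>>> carry_out:
  plan:
    - {"tx":0,"ty":0,"tz":0,"rx":0,"ry":0,"rz":0}
    - {"tx":0,"ty":0,"tz":0,"rx":0,"ry":0,"rz":0}
    - {"tx":0,"ty":0,"tz":0,"rx":0,"ry":0,"rz":0}
    - {"tx":0,"ty":0,"tz":0,"rx":0,"ry":0,"rz":0}
    - {"tx":0,"ty":0,"tz":0,"rx":0,"ry":0,"rz":0}
    - {"tx":0,"ty":0,"tz":0,"rx":0,"ry":0,"rz":0}
    - {"tx":0,"ty":0,"tz":0,"rx":0,"ry":0,"rz":0}
    - {"tx":0,"ty":0,"tz":0,"rx":0,"ry":0,"rz":0}
  gripper: 1

```text
time: 4.1
tool_pos: [452.4, 144.2, 47.9]
tcp_rot: [3.141, 0.0, 1.657]
contact_force: [-0.7, 0.7, 2.7]
grip_width: 34.1
finger_force: 30.0
```

>>> carry_out:
  plan:
    - {"tx":0,"ty":0,"tz":8,"rx":0,"ry":0,"rz":0}
    - {"tx":0,"ty":0,"tz":18,"rx":0,"ry":0,"rz":0}
    - {"tx":0,"ty":0,"tz":22,"rx":0,"ry":0,"rz":0}
    - {"tx":0,"ty":-8,"tz":12,"rx":0,"ry":0,"rz":0}
    - {"tx":-2,"ty":-20,"tz":0,"rx":0,"ry":0,"rz":0}
    - {"tx":-2,"ty":-34,"tz":0,"rx":0,"ry":0,"rz":0}
    - {"tx":-2,"ty":-40,"tz":0,"rx":0,"ry":0,"rz":0}
    - {"tx":-2,"ty":-40,"tz":0,"rx":0,"ry":0,"rz":0}
    - {"tx":-2,"ty":-40,"tz":0,"rx":0,"ry":0,"rz":0}
    - {"tx":-2,"ty":-40,"tz":0,"rx":0,"ry":0,"rz":0}
    - {"tx":0,"ty":-40,"tz":0,"rx":0,"ry":0,"rz":0}
    - {"tx":0,"ty":-35,"tz":0,"rx":0,"ry":0,"rz":0}

```text
time: 5.3
tool_pos: [439.6, -155.1, 107.7]
tcp_rot: [-3.141, 0.0, 1.656]
contact_force: [0.4, -0.0, -2.8]
grip_width: 33.7
finger_force: 29.9
```

>>> carry_out:
  plan:
    - {"tx":0,"ty":-20,"tz":0,"rx":0,"ry":0,"rz":0}
    - {"tx":0,"ty":-9,"tz":0,"rx":0,"ry":0,"rz":0}
    - {"tx":0,"ty":0,"tz":-15,"rx":0,"ry":0,"rz":0}
    - {"tx":0,"ty":0,"tz":-20,"rx":0,"ry":0,"rz":0}
    - {"tx":0,"ty":0,"tz":-12,"rx":0,"ry":0,"rz":0}
    - {"tx":0,"ty":0,"tz":-6,"rx":0,"ry":0,"rz":0}
    - {"tx":0,"ty":0,"tz":-4,"rx":0,"ry":0,"rz":0}
    - {"tx":0,"ty":0,"tz":-2,"rx":0,"ry":0,"rz":0}
    - {"tx":0,"ty":0,"tz":0,"rx":0,"ry":0,"rz":0}
    - {"tx":0,"ty":0,"tz":0,"rx":0,"ry":0,"rz":0}

```text
time: 6.3
tool_pos: [440.6, -181.9, 49.2]
tcp_rot: [3.141, 0.001, 1.657]
contact_force: [-0.6, 0.8, -2.7]
grip_width: 33.9
finger_force: 29.9
```

>>> carry_out:
  plan:
    - {"tx":0,"ty":0,"tz":-1.5,"rx":0,"ry":0,"rz":0}
    - {"tx":0,"ty":0,"tz":-1.5,"rx":0,"ry":0,"rz":0}
    - {"tx":0,"ty":0,"tz":0,"rx":0,"ry":0,"rz":0}
    - {"tx":0,"ty":0,"tz":0,"rx":0,"ry":0,"rz":0}

```text
time: 6.7
tool_pos: [440.5, -181.9, 45.9]
tcp_rot: [3.141, 0.0, 1.657]
contact_force: [0.4, -0.1, -0.5]
grip_width: 34.3
finger_force: 30.0
```

Contact with the mat shows as unloading (-2.7 → -0.5 N). Releasing and rising.

>>> carry_out:
  plan:
    - {"tx":0,"ty":0,"tz":0,"rx":0,"ry":0,"rz":0}
    - {"tx":0,"ty":0,"tz":0,"rx":0,"ry":0,"rz":0}
    - {"tx":0,"ty":0,"tz":0,"rx":0,"ry":0,"rz":0}
    - {"tx":0,"ty":0,"tz":0,"rx":0,"ry":0,"rz":0}
    - {"tx":0,"ty":0,"tz":0,"rx":0,"ry":0,"rz":0}
    - {"tx":0,"ty":0,"tz":20,"rx":0,"ry":0,"rz":0}
    - {"tx":0,"ty":0,"tz":30,"rx":0,"ry":0,"rz":0}
    - {"tx":0,"ty":0,"tz":30,"rx":0,"ry":0,"rz":0}
    - {"tx":17,"ty":42,"tz":0,"rx":0,"ry":0,"rz":0}
    - {"tx":17,"ty":42,"tz":0,"rx":0,"ry":0,"rz":0}
    - {"tx":17,"ty":42,"tz":0,"rx":0,"ry":0,"rz":0}
    - {"tx":17,"ty":42,"tz":0,"rx":0,"ry":0,"rz":0}
  gripper: 0.3

```text
time: 7.9
tool_pos: [508.8, -12.2, 125.9]
tcp_rot: [3.141, 0.0, 1.656]
contact_force: [1.2, -1.0, 0.3]
grip_width: 64.5
finger_force: 0.0
```

>>> carry_out:
  plan:
    - {"tx":17,"ty":42,"tz":0,"rx":0,"ry":0,"rz":0}
    - {"tx":17,"ty":42,"tz":0,"rx":0,"ry":0,"rz":0}
    - {"tx":17,"ty":42,"tz":0,"rx":0,"ry":0,"rz":0}
    - {"tx":18,"ty":42,"tz":0,"rx":0,"ry":0,"rz":0}
    - {"tx":1,"ty":4,"tz":0,"rx":0,"ry":0,"rz":0}
    - {"tx":0,"ty":0,"tz":0,"rx":0,"ry":0,"rz":0}
    - {"tx":0,"ty":0,"tz":0,"rx":0,"ry":0,"rz":0}
  gripper: 0

```text
time: 8.6
tool_pos: [577.8, 157.3, 125.4]
tcp_rot: [-3.141, 0.0, 1.656]
contact_force: [-1.0, -0.4, -0.0]
grip_width: 91.9
finger_force: 0.0
```

```bash
python3 - <<'E'
from plant import bot
import cv2
a=bot.capture("scene")[:,:,::-1][130:390,150:490]
b=bot.capture("top")[:,:,::-1][150:410,140:480]
cv2.imwrite("pics/d2.png",cv2.resize(cv2.hconcat([a,b]),(800,306),interpolation=cv2.INTER_CUBIC))
E
```

```text
(no output)
```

View pics/d2.png

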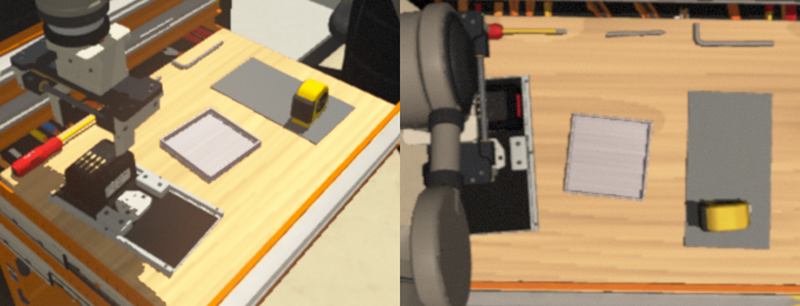

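The tape stands upright on the mat, and the gripper is over the battery.

>>> carry_out:
  plan:
    - {"tx":0,"ty":0,"tz":-16,"rx":0,"ry":0,"rz":0}
    - {"tx":0,"ty":0,"tz":-16,"rx":0,"ry":0,"rz":0}
    - {"tx":0,"ty":0,"tz":-16,"rx":0,"ry":0,"rz":0}
    - {"tx":0,"ty":0,"tz":-14,"rx":0,"ry":0,"rz":0}
    - {"tx":0,"ty":0,"tz":-10,"rx":0,"ry":0,"rz":0}
    - {"tx":0,"ty":0,"tz":-6,"rx":0,"ry":0,"rz":0}
    - {"tx":0,"ty":0,"tz":0,"rx":0,"ry":0,"rz":0}
    - {"tx":0,"ty":0,"tz":0,"rx":0,"ry":0,"rz":0}

```text
time: 9.5
tool_pos: [578.7, 158.2, 48.2]
tcp_rot: [3.141, -0.0, 1.657]
contact_force: [0.4, 0.4, 1.2]
grip_width: 91.8
finger_force: 0.0
```

>>> carry_out:
  plan:
    - {"tx":0,"ty":0,"tz":0,"rx":0,"ry":0,"rz":0}
    - {"tx":0,"ty":0,"tz":0,"rx":0,"ry":0,"rz":0}
    - {"tx":0,"ty":0,"tz":0,"rx":0,"ry":0,"rz":0}
    - {"tx":0,"ty":0,"tz":0,"rx":0,"ry":0,"rz":0}
    - {"tx":0,"ty":0,"tz":0,"rx":0,"ry":0,"rz":0}
    - {"tx":0,"ty":0,"tz":0,"rx":0,"ry":0,"rz":0}
    - {"tx":0,"ty":0,"tz":0,"rx":0,"ry":0,"rz":0}
    - {"tx":0,"ty":0,"tz":0,"rx":0,"ry":0,"rz":0}
  gripper: 1

```text
time: 10.3
tool_pos: [578.8, 158.3, 48.0]
tcp_rot: [3.141, -0.0, 1.657]
contact_force: [2.8, 0.8, 1.1]
grip_width: 61.7
finger_force: 30.0
```

>>> carry_out:
  plan:
    - {"tx":0,"ty":0,"tz":8,"rx":0,"ry":0,"rz":0}
    - {"tx":0,"ty":0,"tz":18,"rx":0,"ry":0,"rz":0}
    - {"tx":0,"ty":0,"tz":22,"rx":0,"ry":0,"rz":0}
    - {"tx":0,"ty":-8,"tz":12,"rx":0,"ry":0,"rz":0}
    - {"tx":-3,"ty":-20,"tz":0,"rx":0,"ry":0,"rz":0}
    - {"tx":-4,"ty":-34,"tz":0,"rx":0,"ry":0,"rz":0}
    - {"tx":-4,"ty":-40,"tz":0,"rx":0,"ry":0,"rz":0}
    - {"tx":-4,"ty":-40,"tz":0,"rx":0,"ry":0,"rz":0}
    - {"tx":-4,"ty":-40,"tz":0,"rx":0,"ry":0,"rz":0}
    - {"tx":-4,"ty":-40,"tz":0,"rx":0,"ry":0,"rz":0}
    - {"tx":-4,"ty":-40,"tz":0,"rx":0,"ry":0,"rz":0}
    - {"tx":-4,"ty":-38,"tz":0,"rx":0,"ry":0,"rz":0}

```text
time: 11.5
tool_pos: [546.0, -143.8, 107.4]
tcp_rot: [-3.14, -0.001, 1.656]
contact_force: [0.7, 0.1, -3.8]
grip_width: 61.3
finger_force: 29.9
```

>>> carry_out:
  plan:
    - {"tx":0,"ty":-26,"tz":0,"rx":0,"ry":0,"rz":0}
    - {"tx":0,"ty":-12,"tz":0,"rx":0,"ry":0,"rz":0}
    - {"tx":0,"ty":0,"tz":-15,"rx":0,"ry":0,"rz":0}
    - {"tx":0,"ty":0,"tz":-20,"rx":0,"ry":0,"rz":0}
    - {"tx":0,"ty":0,"tz":-12,"rx":0,"ry":0,"rz":0}
    - {"tx":0,"ty":0,"tz":-6,"rx":0,"ry":0,"rz":0}
    - {"tx":0,"ty":0,"tz":-4,"rx":0,"ry":0,"rz":0}
    - {"tx":0,"ty":0,"tz":-2,"rx":0,"ry":0,"rz":0}
    - {"tx":0,"ty":0,"tz":-1.5,"rx":0,"ry":0,"rz":0}
    - {"tx":0,"ty":0,"tz":-1,"rx":0,"ry":0,"rz":0}
    - {"tx":0,"ty":0,"tz":0,"rx":0,"ry":0,"rz":0}
    - {"tx":0,"ty":0,"tz":0,"rx":0,"ry":0,"rz":0}

```text
time: 12.7
tool_pos: [547.5, -179.9, 46.5]
tcp_rot: [3.141, 0.0, 1.657]
contact_force: [0.8, 0.5, -3.5]
grip_width: 61.9
finger_force: 29.9
```

Still hanging by about half a millimetre. I'll lower it and release.

>>> carry_out:
  plan:
    - {"tx":0,"ty":0,"tz":-0.6,"rx":0,"ry":0,"rz":0}
    - {"tx":0,"ty":0,"tz":0,"rx":0,"ry":0,"rz":0}
    - {"tx":0,"ty":0,"tz":0,"rx":0,"ry":0,"rz":0}

```text
time: 13.0
tool_pos: [547.6, -179.9, 46.0]
tcp_rot: [3.141, 0.0, 1.657]
contact_force: [-0.8, 0.8, -1.5]
grip_width: 61.9
finger_force: 29.9
```

>>> carry_out:
  plan:
    - {"tx":0,"ty":0,"tz":0,"rx":0,"ry":0,"rz":0}
    - {"tx":0,"ty":0,"tz":0,"rx":0,"ry":0,"rz":0}
    - {"tx":0,"ty":0,"tz":0,"rx":0,"ry":0,"rz":0}
    - {"tx":0,"ty":0,"tz":0,"rx":0,"ry":0,"rz":0}
    - {"tx":0,"ty":0,"tz":0,"rx":0,"ry":0,"rz":0}
    - {"tx":0,"ty":0,"tz":15,"rx":0,"ry":0,"rz":0}
    - {"tx":0,"ty":0,"tz":30,"rx":0,"ry":0,"rz":0}
    - {"tx":0,"ty":0,"tz":35,"rx":0,"ry":0,"rz":0}
    - {"tx":-4,"ty":42,"tz":0,"rx":0,"ry":0,"rz":0}
    - {"tx":-4,"ty":42,"tz":0,"rx":0,"ry":0,"rz":0}
    - {"tx":-4,"ty":42,"tz":0,"rx":0,"ry":0,"rz":0}
    - {"tx":-4,"ty":42,"tz":0,"rx":0,"ry":0,"rz":0}
  gripper: 0

```text
time: 14.2
tool_pos: [531.0, -10.4, 125.9]
tcp_rot: [3.141, 0.0, 1.656]
contact_force: [0.7, 0.1, -0.1]
grip_width: 91.5
finger_force: 0.0
```

```bash
python3 - <<'E'
from plant import bot
import cv2
a=bot.capture("scene")[:,:,::-1][130:390,150:490]
b=bot.capture("top")[:,:,::-1][205:357,165:265]
b=cv2.resize(b,(300,456),interpolation=cv2.INTER_CUBIC)
a=cv2.resize(a,(500,456),interpolation=cv2.INTER_CUBIC)
cv2.imwrite("pics/d3.png",cv2.hconcat([a,b]))
E
```

```text
(no output)
```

View pics/d3.png

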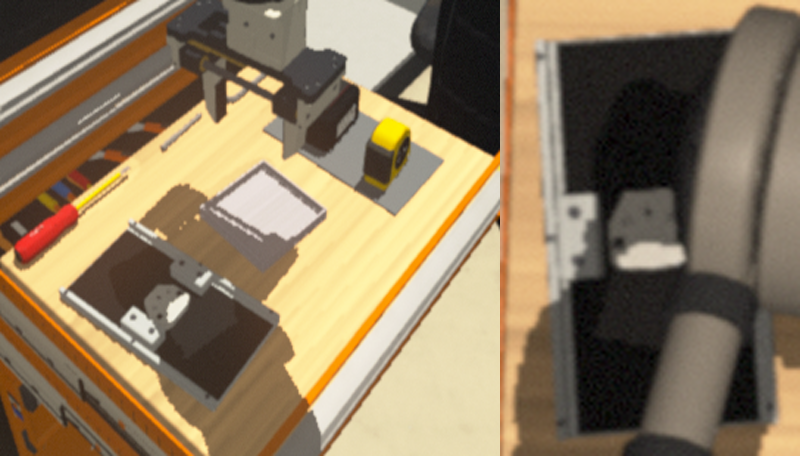

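Both things stand on the mat and the terminal is undisturbed. Going to it at (514,155).

>>> carry_out:
  plan:
    - {"tx":-4,"ty":41,"tz":0,"rx":0,"ry":0,"rz":0}
    - {"tx":-4,"ty":41,"tz":0,"rx":0,"ry":0,"rz":0}
    - {"tx":-4,"ty":41,"tz":0,"rx":0,"ry":0,"rz":0}
    - {"tx":-5,"ty":41,"tz":0,"rx":0,"ry":0,"rz":0}
    - {"tx":0,"ty":0,"tz":-20,"rx":0,"ry":0,"rz":0}
    - {"tx":0,"ty":0,"tz":-25,"rx":0,"ry":0,"rz":0}
    - {"tx":0,"ty":0,"tz":-20,"rx":0,"ry":0,"rz":0}
    - {"tx":0,"ty":0,"tz":-14,"rx":0,"ry":0,"rz":0}
    - {"tx":0,"ty":0,"tz":-10,"rx":0,"ry":0,"rz":0}
    - {"tx":0,"ty":0,"tz":-5,"rx":0,"ry":0,"rz":0}
    - {"tx":0,"ty":0,"tz":0,"rx":0,"ry":0,"rz":0}
    - {"tx":0,"ty":0,"tz":0,"rx":0,"ry":0,"rz":0}

```text
time: 15.5
tool_pos: [514.9, 152.1, 32.2]
tcp_rot: [3.14, -0.0, 1.657]
contact_force: [-0.9, -0.8, 0.0]
grip_width: 91.8
finger_force: 0.0
```

>>> carry_out:
  plan:
    - {"tx":0,"ty":0,"tz":0,"rx":0,"ry":0,"rz":0}
    - {"tx":0,"ty":0,"tz":0,"rx":0,"ry":0,"rz":0}
    - {"tx":0,"ty":0,"tz":0,"rx":0,"ry":0,"rz":0}
    - {"tx":0,"ty":0,"tz":0,"rx":0,"ry":0,"rz":0}
    - {"tx":0,"ty":0,"tz":0,"rx":0,"ry":0,"rz":0}
    - {"tx":0,"ty":0,"tz":0,"rx":0,"ry":0,"rz":0}
    - {"tx":0,"ty":0,"tz":0,"rx":0,"ry":0,"rz":0}
    - {"tx":0,"ty":0,"tz":0,"rx":0,"ry":0,"rz":0}
    - {"tx":0,"ty":0,"tz":0,"rx":0,"ry":0,"rz":0}
  gripper: 1

```text
time: 16.4
tool_pos: [514.4, 152.2, 31.6]
tcp_rot: [3.141, -0.0, 1.657]
contact_force: [-0.5, 0.1, 0.2]
grip_width: 40.8
finger_force: 29.9
```

>>> carry_out:
  plan:
    - {"tx":0,"ty":0,"tz":8,"rx":0,"ry":0,"rz":0}
    - {"tx":0,"ty":0,"tz":20,"rx":0,"ry":0,"rz":0}
    - {"tx":0,"ty":0,"tz":22,"rx":0,"ry":0,"rz":0}
    - {"tx":0,"ty":-15,"tz":5,"rx":0,"ry":0,"rz":0}
    - {"tx":0,"ty":-30,"tz":0,"rx":0,"ry":0,"rz":0}
    - {"tx":0,"ty":-40,"tz":0,"rx":0,"ry":0,"rz":0}
    - {"tx":0,"ty":-40,"tz":0,"rx":0,"ry":0,"rz":0}
    - {"tx":0,"ty":-28,"tz":0,"rx":0,"ry":0,"rz":0}
    - {"tx":0,"ty":-12,"tz":0,"rx":0,"ry":0,"rz":0}
    - {"tx":0,"ty":0,"tz":0,"rx":0,"ry":0,"rz":0}
    - {"tx":0,"ty":0,"tz":0,"rx":0,"ry":0,"rz":0}

```text
time: 17.5
tool_pos: [514.1, -12.5, 86.4]
tcp_rot: [-3.141, -0.0, 1.656]
contact_force: [0.1, 1.0, -1.0]
grip_width: 40.9
finger_force: 29.9
```

>>> carry_out:
  plan:
    - {"tx":0,"ty":0,"tz":-15,"rx":0,"ry":0,"rz":0}
    - {"tx":0,"ty":0,"tz":-18,"rx":0,"ry":0,"rz":0}
    - {"tx":0,"ty":0,"tz":-12,"rx":0,"ry":0,"rz":0}
    - {"tx":0,"ty":0,"tz":-6,"rx":0,"ry":0,"rz":0}
    - {"tx":0,"ty":0,"tz":-3,"rx":0,"ry":0,"rz":0}
    - {"tx":0,"ty":0,"tz":-1.5,"rx":0,"ry":0,"rz":0}
    - {"tx":0,"ty":0,"tz":-1,"rx":0,"ry":0,"rz":0}
    - {"tx":0,"ty":0,"tz":0,"rx":0,"ry":0,"rz":0}
    - {"tx":0,"ty":0,"tz":0,"rx":0,"ry":0,"rz":0}

```text
time: 18.4
tool_pos: [514.6, -12.9, 30.5]
tcp_rot: [3.141, 0.0, 1.657]
contact_force: [-0.1, -1.6, -0.7]
grip_width: 40.7
finger_force: 29.9
```

>>> carry_out:
  plan:
    - {"tx":0,"ty":0,"tz":-0.8,"rx":0,"ry":0,"rz":0}
    - {"tx":0,"ty":0,"tz":0,"rx":0,"ry":0,"rz":0}

```text
time: 18.6
tool_pos: [514.6, -12.9, 29.6]
tcp_rot: [3.141, 0.0, 1.657]
contact_force: [-0.5, 0.3, 1.9]
grip_width: 41.1
finger_force: 30.0
```

>>> carry_out:
  plan:
    - {"tx":0,"ty":0,"tz":0,"rx":0,"ry":0,"rz":0}
    - {"tx":0,"ty":0,"tz":0,"rx":0,"ry":0,"rz":0}
    - {"tx":0,"ty":0,"tz":0,"rx":0,"ry":0,"rz":0}
    - {"tx":0,"ty":0,"tz":0,"rx":0,"ry":0,"rz":0}
    - {"tx":0,"ty":0,"tz":0,"rx":0,"ry":0,"rz":0}
    - {"tx":0,"ty":0,"tz":16,"rx":0,"ry":0,"rz":0}
    - {"tx":0,"ty":0,"tz":35,"rx":0,"ry":0,"rz":0}
    - {"tx":0,"ty":0,"tz":45,"rx":0,"ry":0,"rz":0}
    - {"tx":8,"ty":-42,"tz":0,"rx":0,"ry":0,"rz":0}
    - {"tx":8,"ty":-42,"tz":0,"rx":0,"ry":0,"rz":0}
    - {"tx":8,"ty":-42,"tz":0,"rx":0,"ry":0,"rz":0}
    - {"tx":9,"ty":-41,"tz":0,"rx":0,"ry":0,"rz":0}
  gripper: 0

```text
time: 19.8
tool_pos: [547.4, -181.4, 125.5]
tcp_rot: [3.141, 0.0, 1.657]
contact_force: [0.7, 0.2, -0.2]
grip_width: 91.8
finger_force: 0.0
```

```bash
python3 - <<'E'
from plant import bot
import cv2
a=bot.capture("scene")[:,:,::-1][130:390,150:490]
b=bot.capture("top")[:,:,::-1][220:350,265:375]
b=cv2.resize(b,(385,455),interpolation=cv2.INTER_CUBIC)
a=cv2.resize(a,(415,455),interpolation=cv2.INTER_CUBIC)
cv2.imwrite("pics/d4.png",cv2.hconcat([a,b]))
E
```

```text
(no output)
```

View pics/d4.png

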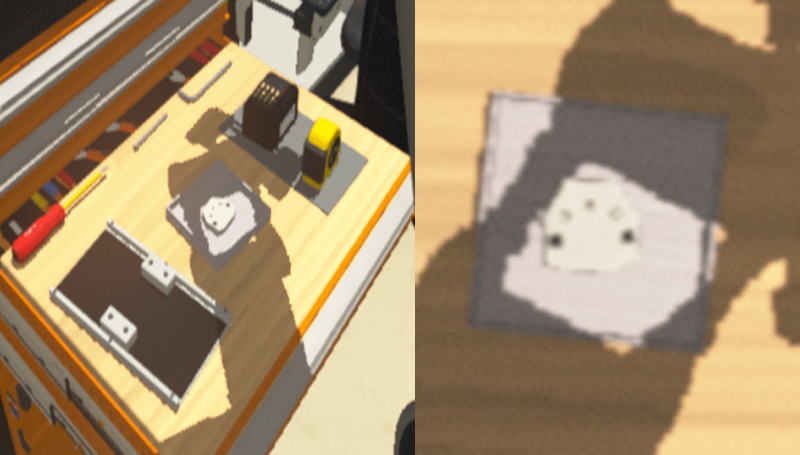

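The terminal lies flat, about 5 mm from the tray's centre at (590,226) against (600,222), within tolerance. Now the battery goes back.

>>> carry_out:
  plan:
    - {"tx":0,"ty":0,"tz":-16,"rx":0,"ry":0,"rz":0}
    - {"tx":0,"ty":0,"tz":-16,"rx":0,"ry":0,"rz":0}
    - {"tx":0,"ty":0,"tz":-16,"rx":0,"ry":0,"rz":0}
    - {"tx":0,"ty":0,"tz":-14,"rx":0,"ry":0,"rz":0}
    - {"tx":0,"ty":0,"tz":-10,"rx":0,"ry":0,"rz":0}
    - {"tx":0,"ty":0,"tz":-7,"rx":0,"ry":0,"rz":0}
    - {"tx":0,"ty":0,"tz":0,"rx":0,"ry":0,"rz":0}
    - {"tx":0,"ty":0,"tz":0,"rx":0,"ry":0,"rz":0}

```text
time: 20.7
tool_pos: [547.6, -179.8, 46.7]
tcp_rot: [3.141, 0.0, 1.657]
contact_force: [0.2, 0.2, 0.1]
grip_width: 91.9
finger_force: 0.0
```

>>> carry_out:
  plan:
    - {"tx":0,"ty":0,"tz":0,"rx":0,"ry":0,"rz":0}
    - {"tx":0,"ty":0,"tz":0,"rx":0,"ry":0,"rz":0}
    - {"tx":0,"ty":0,"tz":0,"rx":0,"ry":0,"rz":0}
    - {"tx":0,"ty":0,"tz":0,"rx":0,"ry":0,"rz":0}
    - {"tx":0,"ty":0,"tz":0,"rx":0,"ry":0,"rz":0}
    - {"tx":0,"ty":0,"tz":0,"rx":0,"ry":0,"rz":0}
    - {"tx":0,"ty":0,"tz":0,"rx":0,"ry":0,"rz":0}
  gripper: 1

```text
time: 21.4
tool_pos: [547.5, -179.8, 46.5]
tcp_rot: [3.141, 0.0, 1.657]
contact_force: [-1.0, 0.3, 2.6]
grip_width: 61.9
finger_force: 30.0
```

>>> carry_out:
  plan:
    - {"tx":0,"ty":0,"tz":8,"rx":0,"ry":0,"rz":0}
    - {"tx":0,"ty":0,"tz":18,"rx":0,"ry":0,"rz":0}
    - {"tx":0,"ty":0,"tz":22,"rx":0,"ry":0,"rz":0}
    - {"tx":0,"ty":8,"tz":12,"rx":0,"ry":0,"rz":0}
    - {"tx":3,"ty":20,"tz":0,"rx":0,"ry":0,"rz":0}
    - {"tx":4,"ty":34,"tz":0,"rx":0,"ry":0,"rz":0}
    - {"tx":4,"ty":40,"tz":0,"rx":0,"ry":0,"rz":0}
    - {"tx":4,"ty":40,"tz":0,"rx":0,"ry":0,"rz":0}
    - {"tx":4,"ty":40,"tz":0,"rx":0,"ry":0,"rz":0}
    - {"tx":4,"ty":40,"tz":0,"rx":0,"ry":0,"rz":0}
    - {"tx":4,"ty":40,"tz":0,"rx":0,"ry":0,"rz":0}
    - {"tx":4,"ty":38,"tz":0,"rx":0,"ry":0,"rz":0}

```text
time: 22.6
tool_pos: [577.4, 122.5, 105.9]
tcp_rot: [-3.14, -0.0, 1.657]
contact_force: [-0.7, -0.4, -4.5]
grip_width: 61.3
finger_force: 29.9
```

>>> carry_out:
  plan:
    - {"tx":0,"ty":26,"tz":0,"rx":0,"ry":0,"rz":0}
    - {"tx":0,"ty":12,"tz":0,"rx":0,"ry":0,"rz":0}
    - {"tx":0,"ty":0,"tz":0,"rx":0,"ry":0,"rz":0}
    - {"tx":0,"ty":0,"tz":-15,"rx":0,"ry":0,"rz":0}
    - {"tx":0,"ty":0,"tz":-18,"rx":0,"ry":0,"rz":0}
    - {"tx":0,"ty":0,"tz":-12,"rx":0,"ry":0,"rz":0}
    - {"tx":0,"ty":0,"tz":-6,"rx":0,"ry":0,"rz":0}
    - {"tx":0,"ty":0,"tz":-3,"rx":0,"ry":0,"rz":0}
    - {"tx":0,"ty":0,"tz":-2,"rx":0,"ry":0,"rz":0}
    - {"tx":0,"ty":0,"tz":-1,"rx":0,"ry":0,"rz":0}
    - {"tx":0,"ty":0,"tz":0,"rx":0,"ry":0,"rz":0}
    - {"tx":0,"ty":0,"tz":0,"rx":0,"ry":0,"rz":0}

```text
time: 23.8
tool_pos: [578.6, 158.3, 49.7]
tcp_rot: [3.141, 0.0, 1.657]
contact_force: [0.8, -0.3, -4.5]
grip_width: 61.6
finger_force: 29.9
```

>>> carry_out:
  plan:
    - {"tx":0,"ty":0,"tz":-0.7,"rx":0,"ry":0,"rz":0}
    - {"tx":0,"ty":0,"tz":-0.7,"rx":0,"ry":0,"rz":0}
    - {"tx":0,"ty":0,"tz":0,"rx":0,"ry":0,"rz":0}
    - {"tx":0,"ty":0,"tz":0,"rx":0,"ry":0,"rz":0}

```text
time: 24.2
tool_pos: [578.6, 158.3, 48.5]
tcp_rot: [3.141, -0.0, 1.657]
contact_force: [-1.3, -0.1, 2.9]
grip_width: 61.3
finger_force: 30.0
```

>>> carry_out:
  plan:
    - {"tx":0,"ty":0,"tz":0,"rx":0,"ry":0,"rz":0}
    - {"tx":0,"ty":0,"tz":0,"rx":0,"ry":0,"rz":0}
    - {"tx":0,"ty":0,"tz":0,"rx":0,"ry":0,"rz":0}
    - {"tx":0,"ty":0,"tz":0,"rx":0,"ry":0,"rz":0}
    - {"tx":0,"ty":0,"tz":0,"rx":0,"ry":0,"rz":0}
    - {"tx":0,"ty":0,"tz":16,"rx":0,"ry":0,"rz":0}
    - {"tx":0,"ty":0,"tz":30,"rx":0,"ry":0,"rz":0}
    - {"tx":0,"ty":0,"tz":32,"rx":0,"ry":0,"rz":0}
    - {"tx":-17,"ty":-42,"tz":0,"rx":0,"ry":0,"rz":0}
    - {"tx":-17,"ty":-42,"tz":0,"rx":0,"ry":0,"rz":0}
    - {"tx":-17,"ty":-42,"tz":0,"rx":0,"ry":0,"rz":0}
    - {"tx":-17,"ty":-42,"tz":0,"rx":0,"ry":0,"rz":0}
  gripper: 0

```text
time: 25.4
tool_pos: [509.6, -11.1, 126.1]
tcp_rot: [3.141, 0.0, 1.657]
contact_force: [1.0, -1.4, 0.9]
grip_width: 91.6
finger_force: 0.0
```

>>> carry_out:
  plan:
    - {"tx":-17,"ty":-42,"tz":0,"rx":0,"ry":0,"rz":0}
    - {"tx":-17,"ty":-42,"tz":0,"rx":0,"ry":0,"rz":0}
    - {"tx":-17,"ty":-42,"tz":0,"rx":0,"ry":0,"rz":0}
    - {"tx":-18,"ty":-42,"tz":0,"rx":0,"ry":0,"rz":0}
    - {"tx":-1,"ty":-4,"tz":0,"rx":0,"ry":0,"rz":0}
    - {"tx":0,"ty":0,"tz":-20,"rx":0,"ry":0,"rz":0}
    - {"tx":0,"ty":0,"tz":-20,"rx":0,"ry":0,"rz":0}
    - {"tx":0,"ty":0,"tz":-18,"rx":0,"ry":0,"rz":0}
    - {"tx":0,"ty":0,"tz":-14,"rx":0,"ry":0,"rz":0}
    - {"tx":0,"ty":0,"tz":-8,"rx":0,"ry":0,"rz":0}
    - {"tx":0,"ty":0,"tz":0,"rx":0,"ry":0,"rz":0}
    - {"tx":0,"ty":0,"tz":0,"rx":0,"ry":0,"rz":0}
  gripper: 0.3

```text
time: 26.6
tool_pos: [440.8, -181.7, 46.3]
tcp_rot: [3.141, 0.0, 1.657]
contact_force: [-0.3, -0.2, 0.1]
grip_width: 64.3
finger_force: 0.0
```

>>> carry_out:
  plan:
    - {"tx":0,"ty":0,"tz":0,"rx":0,"ry":0,"rz":0}
    - {"tx":0,"ty":0,"tz":0,"rx":0,"ry":0,"rz":0}
    - {"tx":0,"ty":0,"tz":0,"rx":0,"ry":0,"rz":0}
    - {"tx":0,"ty":0,"tz":0,"rx":0,"ry":0,"rz":0}
    - {"tx":0,"ty":0,"tz":0,"rx":0,"ry":0,"rz":0}
    - {"tx":0,"ty":0,"tz":0,"rx":0,"ry":0,"rz":0}
    - {"tx":0,"ty":0,"tz":0,"rx":0,"ry":0,"rz":0}
  gripper: 1

```text
time: 27.3
tool_pos: [440.5, -181.9, 46.1]
tcp_rot: [3.141, 0.0, 1.657]
contact_force: [-0.5, 0.4, 3.9]
grip_width: 34.1
finger_force: 30.0
```

>>> carry_out:
  plan:
    - {"tx":0,"ty":0,"tz":8,"rx":0,"ry":0,"rz":0}
    - {"tx":0,"ty":0,"tz":18,"rx":0,"ry":0,"rz":0}
    - {"tx":0,"ty":0,"tz":22,"rx":0,"ry":0,"rz":0}
    - {"tx":0,"ty":8,"tz":12,"rx":0,"ry":0,"rz":0}
    - {"tx":2,"ty":20,"tz":0,"rx":0,"ry":0,"rz":0}
    - {"tx":2,"ty":34,"tz":0,"rx":0,"ry":0,"rz":0}
    - {"tx":2,"ty":40,"tz":0,"rx":0,"ry":0,"rz":0}
    - {"tx":2,"ty":40,"tz":0,"rx":0,"ry":0,"rz":0}
    - {"tx":2,"ty":40,"tz":0,"rx":0,"ry":0,"rz":0}
    - {"tx":2,"ty":40,"tz":0,"rx":0,"ry":0,"rz":0}
    - {"tx":0,"ty":40,"tz":0,"rx":0,"ry":0,"rz":0}
    - {"tx":0,"ty":35,"tz":0,"rx":0,"ry":0,"rz":0}

```text
time: 28.5
tool_pos: [451.4, 117.5, 105.8]
tcp_rot: [-3.141, -0.0, 1.657]
contact_force: [0.6, -0.4, -3.4]
grip_width: 33.6
finger_force: 30.0
```

>>> carry_out:
  plan:
    - {"tx":0,"ty":20,"tz":0,"rx":0,"ry":0,"rz":0}
    - {"tx":0,"ty":9,"tz":0,"rx":0,"ry":0,"rz":0}
    - {"tx":0,"ty":0,"tz":0,"rx":0,"ry":0,"rz":0}
    - {"tx":0,"ty":0,"tz":-15,"rx":0,"ry":0,"rz":0}
    - {"tx":0,"ty":0,"tz":-18,"rx":0,"ry":0,"rz":0}
    - {"tx":0,"ty":0,"tz":-12,"rx":0,"ry":0,"rz":0}
    - {"tx":0,"ty":0,"tz":-6,"rx":0,"ry":0,"rz":0}
    - {"tx":0,"ty":0,"tz":-3,"rx":0,"ry":0,"rz":0}
    - {"tx":0,"ty":0,"tz":-2,"rx":0,"ry":0,"rz":0}
    - {"tx":0,"ty":0,"tz":-1,"rx":0,"ry":0,"rz":0}
    - {"tx":0,"ty":0,"tz":0,"rx":0,"ry":0,"rz":0}
    - {"tx":0,"ty":0,"tz":0,"rx":0,"ry":0,"rz":0}

```text
time: 29.7
tool_pos: [452.6, 144.3, 49.3]
tcp_rot: [3.141, 0.0, 1.657]
contact_force: [-0.5, -0.0, -3.5]
grip_width: 33.5
finger_force: 30.0
```

>>> carry_out:
  plan:
    - {"tx":0,"ty":0,"tz":-0.7,"rx":0,"ry":0,"rz":0}
    - {"tx":0,"ty":0,"tz":-0.6,"rx":0,"ry":0,"rz":0}
    - {"tx":0,"ty":0,"tz":0,"rx":0,"ry":0,"rz":0}
    - {"tx":0,"ty":0,"tz":0,"rx":0,"ry":0,"rz":0}

```text
time: 30.1
tool_pos: [452.5, 144.3, 48.1]
tcp_rot: [3.141, -0.0, 1.657]
contact_force: [-1.5, 0.5, 5.7]
grip_width: 33.3
finger_force: 30.0
```

>>> carry_out:
  plan:
    - {"tx":0,"ty":0,"tz":0,"rx":0,"ry":0,"rz":0}
    - {"tx":0,"ty":0,"tz":0,"rx":0,"ry":0,"rz":0}
    - {"tx":0,"ty":0,"tz":0,"rx":0,"ry":0,"rz":0}
    - {"tx":0,"ty":0,"tz":0,"rx":0,"ry":0,"rz":0}
    - {"tx":0,"ty":0,"tz":0,"rx":0,"ry":0,"rz":0}
    - {"tx":0,"ty":0,"tz":16,"rx":0,"ry":0,"rz":0}
    - {"tx":0,"ty":0,"tz":35,"rx":0,"ry":0,"rz":0}
    - {"tx":0,"ty":0,"tz":45,"rx":0,"ry":0,"rz":0}
    - {"tx":0,"ty":-40,"tz":20,"rx":0,"ry":0,"rz":0}
    - {"tx":0,"ty":-45,"tz":20,"rx":0,"ry":0,"rz":0}
    - {"tx":0,"ty":-45,"tz":0,"rx":0,"ry":0,"rz":0}
    - {"tx":0,"ty":-45,"tz":0,"rx":0,"ry":0,"rz":0}
  gripper: 0.3

```text
time: 31.3
tool_pos: [452.5, -32.4, 184.5]
tcp_rot: [3.139, 0.001, 1.658]
contact_force: [-0.5, -0.2, 0.0]
grip_width: 64.3
finger_force: 0.0
```

>>> carry_out:
  plan:
    - {"tx":0,"ty":-45,"tz":0,"rx":0,"ry":0,"rz":0}
    - {"tx":0,"ty":-45,"tz":0,"rx":0,"ry":0,"rz":0}
    - {"tx":0,"ty":-45,"tz":0,"rx":0,"ry":0,"rz":0}
    - {"tx":0,"ty":-30,"tz":0,"rx":0,"ry":0,"rz":0}
    - {"tx":0,"ty":0,"tz":0,"rx":0,"ry":0,"rz":0}
    - {"tx":0,"ty":0,"tz":0,"rx":0,"ry":0,"rz":0}

```text
time: 31.9
tool_pos: [452.0, -195.9, 183.3]
tcp_rot: [-3.141, -0.001, 1.655]
contact_force: [0.2, 0.6, 0.1]
grip_width: 64.3
finger_force: 0.0
```

```bash
python3 - <<'E'
from plant import bot
import cv2
f=bot.capture("top")[:,:,::-1];o=cv2.imread("pics/top0.png")
r=lambda i:cv2.resize(i[205:357,165:265],(300,456),interpolation=cv2.INTER_CUBIC)
t=cv2.resize(f[220:350,265:375],(200,236))
t=cv2.copyMakeBorder(t,0,220,0,0,cv2.BORDER_CONSTANT)
cv2.imwrite("pics/d5.png",cv2.hconcat([r(o),r(f),t]))
E
```

```text
(no output)
```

View pics/d5.png

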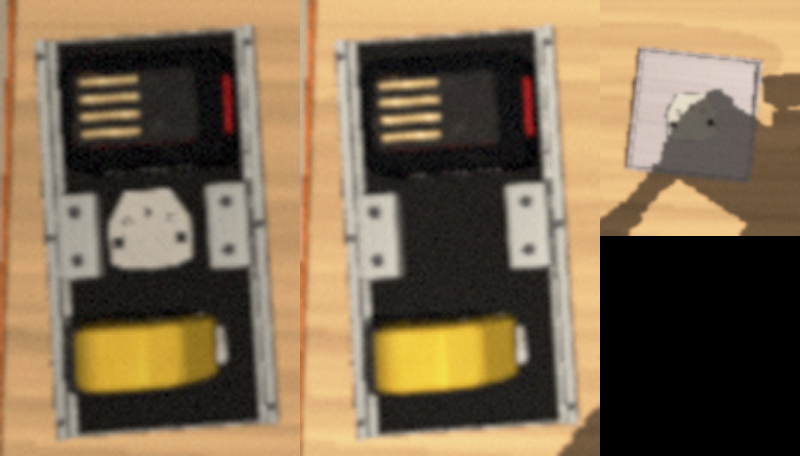

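The before and after views match: contacts at (78–140, 75–138) and tape at (75–217, 320–392), both within about 2 px. The terminal is in the tray. Handing in.

```bash
python3 -c "
from plant import bot
print(bot.close_job())"
```

```text
the job is handed in; nothing more can be done
None
```

I've handed the job in at about 32 s of the 125 s limit (no verdict was returned): the terminal block lies flat about 5 mm from the kit tray's centre, the battery and tape measure are back in place on the rack, and the screwdriver, hexagon key and drill bit were not touched.

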